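# Press the lid home on a portion cup with the press's under-arm knob

### The arm

A 7-joint arm with a two-finger parallel gripper is mounted at the origin on a cart in front of the work surface, level with it; the furniture and walls round the work are solid. World frame = base frame: x ahead of the robot, y to its left, z up, the work surface at z = 0. Lengths are in m, angles in degrees, forces in N, time in s.
With the tool pointing down it reaches from about 0.425 to 0.875 m from the base axis. Payload 4.7 kg.
Tool frame: the origin (TCP) lies midway between the tips of the shut fingers; the grasp point (between the pads) lies 19 mm behind it (ctrl.hold_point_z is the distance from the TCP to the grasp point, in m); z points along the fingers, y is the line along which they close (so a half turn about z gives the same grasp; the last joint's range is limited). The gripper opens to 87 mm and grips with 3 to 60 N. Pads are 19 mm wide; open, the fingers measure 117 mm over their backs; the gripper's body (75 mm by 190 mm) begins 51 mm behind the grasp point.
Start: joints at [-71.9, 18.392, -4.016, 83.108, 1.295, 78.541, -3.26], TCP at [0.193, 0.621, 0.201] pointing down, gripper open.
Joint ranges: [-163.93, 163.93], [-17.29, 119.83], [-79.2, 71.16], [3.27, 140.29], [-89.18, 269.18], [5.43, 117.66], [-154.24, 154.24]. Speed limits (degrees/s): [147.25, 147.25, 180, 180, 180, 180, 180].

### API

Orientations are given as [roll, pitch, yaw] about the fixed x, y, z axes, in that order (R = Rz(yaw) Ry(pitch) Rx(roll)).
In Python, from plant import ctrl gives the robot as it stands.
- The arm moves only by the tool arm_command, never from a script. Its argument "targets" is a list of rows, each a list of 7 numbers: the shift along the world's x, y, z normalised to -1 to 1, where 1 is 20 cm, then the turn, a rotation vector about the world's x, y, z normalised to -1 to 1, where 1 is 120 degrees, then the finger opening in mm, from 0 to 87. A call has 1 to 8 rows; each row is the pose to reach, as a shift and turn from the pose commanded when the call began; what a row does not reach only later rows make up. A row lasts 1/10 s, in which the tool goes at most 50 mm and 8.59 degrees, less where a joint would pass 70% of its speed; a pose out of reach is approached as far as the arm can. A call with a number of a shift or a turn outside -1 to 1 is refused whole. A call with a gripper value outside its range is refused whole. The fingers move at their own pace and stop on an object; the grip force is fixed at half the most. Time passes only in rows, so rows that repeat a pose let the fingers close. It gives the time, the measured TCP pose, the force, the opening and the grip force at its end, in the units of the state.
- ctrl.sense(): the state, without advancing time (a new reading comes with each control period).
- ctrl.grab_frame(name): name is "scene" or "side" or "wrist"; returns a dict with "frame" (420x560x3 uint8, red, green, blue), "mtx" (3x3 intrinsics, pixels), "k1" (the pictures are not rectified: a ray, as slopes to the right and down, at radius r is drawn at 1 + k1 r^2 times it, then the intrinsics apply), "rvec" (rotation vector, rad) and "tvec" (3), from world to camera coordinates, as OpenCV has them. Camera axes: x right, y down, z forward; pixel columns grow to the right and rows downward; lengths in m; the calibration is good to about 2 mm. A picture is of the moment at which its call begins. There is no depth.
- ctrl.finish_job(): hands the job in; it is judged then, once.
The state is a dict: "time_s": time; "joint_positions": joint angles; "joint_velocities": joint speeds; "joint_efforts": joint torques, N m; "position": TCP position; "tool_rot": TCP orientation; "force": force on the tool from outside, world axes, zero at the start; "wrist_torque": the same for the moment, N m; "opening": finger opening in m; "finger_force": force on a finger pad.
Only numpy, scipy, OpenCV 4.12 (cv2) and the standard library are available. Lean on these libraries where they do the work, as an engineer would, in place of code of your own. Each camera call takes 0.05 s, during which the arm holds its last target. There are 200 camera calls.

### The job

Stand the lidded portion cup on the bed of the small lid press and push it back between the two side guides until it rests against the back stop, upright under the foot. Then turn the round knob on the underside of the press arm clockwise, as seen from above, until the foot bears on the lid with about 20 N (do not crush the cup: never more than 40 N), and let go so that the press keeps holding it. Leave the other things on the table where they are.

Things in the scene. Friction and masses are not known exactly. Their poses are not given: they have to be found in the camera images.
- cup: lidded tan paper portion cup, 56 mm across the lid, 32 mm high, slightly narrower at the foot, rigid, about 0.12 kg, top flat; origin at the centre of its underside, z up. It can be gripped across the lid from above.
- cup_centre (a point): centre of the portion cup, half-way up (16 mm above its underside)
- press_head: fixed upper part of the lid press, with knob and foot. Origin on the table below the press's vertical axis (axis of knob and foot); x to its back, y left, z up. Column 26 x 40 mm, 60 to 86 mm behind the axis, 100 mm high. From it a neck 16 mm wide runs forward at heights 90 to 102 mm to a round nose, 40 mm diameter, on the axis. The knob hangs below the nose, the foot below the knob.
- press_base: fixed bed of the press: steel plate 6 mm thick, 96 mm wide, same origin and axes as press_head, from 124 mm in front of the axis to 90 mm behind it. On it a channel open to the front: side guides 60 mm apart from 48 mm in front of the axis back to the stop, flared mouth to 68 mm in front, 8 mm thick, up to z = 40 mm; back stop 28 mm behind the axis. A cup against it is on the axis (2 mm play).
- nest (a point): where the cup's centre is when it is seated: on the press axis, 22 mm above the table (16 mm above the bed)
- knob (a point): centre of the knob on the underside of the press arm: round, ribbed, 48 mm diameter, from 62 to 88 mm above the table (this point: 75 mm). It stands out 4 mm all round beyond the nose, so fingers can pass down either side of the nose and grip it across its diameter, clear of the neck behind. Clockwise from above drives the foot down 8 mm a radian; the knob stays at its height.
- tin: bystander: plain tin, 68 mm diameter, 87 mm high; origin at the centre of its underside
- notepad: bystander: spiral notepad 150 x 103 x 12 mm lying flat; origin at the centre of its underside
- timer: bystander: round kitchen timer, 62 mm diameter, 40 mm high; origin at the centre of its underside
- keys: bystander: bunch of keys 101 x 122 x 8 mm; origin at the centre of its underside
- binder_clip: bystander: black binder clip 46 x 36 x 17 mm; origin at the centre of its underside
- flour_shaker: bystander: white-grey shaker, 67 mm diameter, 110 mm high; origin at the centre of its underside
- scraper: bystander: dough scraper 115 x 157 x 29 mm; origin at the centre of its underside
- foot_axis (a point): fixed point on the press axis, 50 mm up. Rubber foot, 34 mm diameter, does not turn; its underside starts 42 to 47.6 mm above the table, not reported; a lid on the bed is at 38 mm. Knob friction is about 0.28 N m either way, so it stays where left. Once the foot bears, its spring gives about 50 N more per radian of knob, and each newton adds a loosening torque of about 0.008 N m (20 N: 0.16).
Things that resemble listed ones, but are neither listed nor needed, are in the scene too. Leave any turquoise or yellow look-alike of the cup alone.

How it is judged:
By the outcome, as a careful person would: the job done as asked, in the order asked, and still so for the second after the job is handed in, with the robot touching nothing.
It also fails if it takes over 72 s, if anything falls off the work surface, if the arm or the gripper's body presses on something with over 40 N, if the wrist force passes 120 N, or if a joint passes its speed limit or range.

## Working session

There is one attempt and no reset: what is moved stays moved. The work goes in short steps, Python scripts to look and compute and a tool call to move; the robot and the scene stay as the last step left them, time stands still between calls to the robot, and variables do not carry over. Pictures are saved under pics/ and viewed, at most 10 in all, crops included, and the job is handed in when it is done.

Besides the shell and the picture viewer there is one more tool, called after "Emit:" as name([rows], argument=value, ...), one row to a line, values as JSON. arm_command: Moves the arm, as the interface text tells. Scaled input: -1 to 1 covers 20 cm each way for a shift and 120 degrees each way for a turn. Its arguments: {"type":"object","properties":{"targets":{"type":"array","items":{"type":"array","items":{"type":"number"}}}},"required":["targets"]}

```bash
mkdir -p pics; ls; cat > h.py <<'E'
from plant import ctrl
import numpy as np, cv2
def grab(n,fn=None):
    g=ctrl.grab_frame(n); 
    if fn: cv2.imwrite('pics/'+fn,cv2.cvtColor(g['frame'],cv2.COLOR_RGB2BGR))
    return g
def rays(g,uv):
    K=np.array(g['mtx']);uv=np.atleast_2d(uv).astype(float)
    d=np.c_[(uv[:,0]-K[0,2])/K[0,0],(uv[:,1]-K[1,2])/K[1,1]]
    s=d.copy()
    for _ in range(20): s=d/(1+g['k1']*(s**2).sum(1,keepdims=True))
    R=cv2.Rodrigues(np.array(g['rvec'],float))[0];t=np.array(g['tvec']).ravel()
    return -R.T@t,(np.c_[s,np.ones(len(s))])@R
def onz(g,uv,z):
    c,d=rays(g,uv); return c+d*((z-c[2])/d[:,2])[:,None]
def proj(g,p):
    R=cv2.Rodrigues(np.array(g['rvec'],float))[0];q=np.atleast_2d(p)@R.T+np.array(g['tvec']).ravel()
    s=q[:,:2]/q[:,2:];s=s*(1+g['k1']*(s**2).sum(1,keepdims=True));K=np.array(g['mtx'])
    return s*[K[0,0],K[1,1]]+K[:2,2]
E
python3 - <<'E'
from h import *
a=grab('scene','s0.png');b=grab('side','d0.png');
import pickle;pickle.dump((a,b),open('g0.pkl','wb'))
for g in(a,b):print(rays(g,[280,210]))
s=ctrl.sense();print(s['position'],s['tool_rot'],s['force'],ctrl.hold_point_z)
E
```

```text
pics
(array([-0.30700289, -1.17126915,  1.01225706]), array([[ 0.51326009,  0.63976125, -0.57209874]]))
(array([ 0.45688829, -1.13720701,  0.52970412]), array([[ 0.07539922,  0.91626244, -0.39345887]]))
[0.19309913 0.62008059 0.19974786] [-1.79899021e+02  6.14735890e-03  1.62710809e+02] [0.0235772  0.26841067 0.34685181] 0.0187
```

View pics/s0.png

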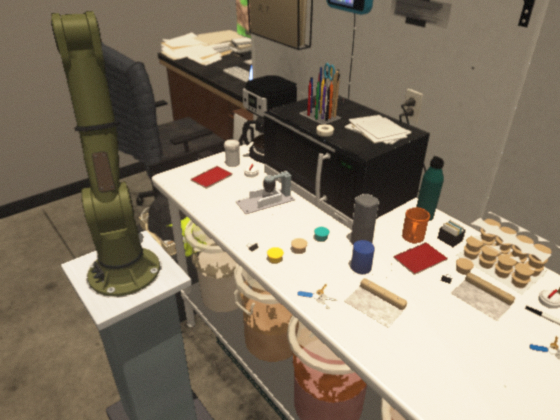

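View pics/d0.png

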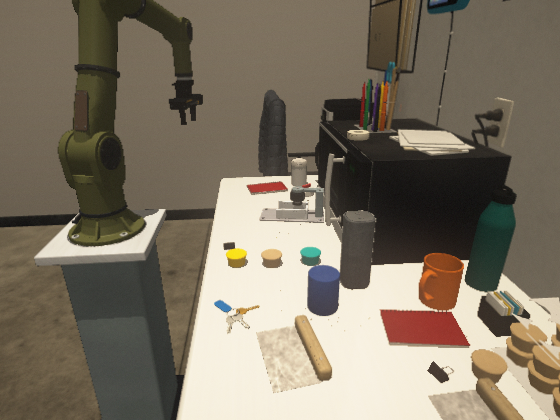

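Candidates for the cup (scene pixels): tan (299,246), yellow (275,254), turquoise (321,233), tan at (464,266) by the pile on the right. By the description it is the tan one at (299,246), which I now check close up.

```bash
python3 - <<'E'
from h import *
import pickle
a,b=pickle.load(open('g0.pkl','rb'))
for g,c in((a,(299,246)),(b,(272,257))):
    hsv=cv2.cvtColor(g['frame'],cv2.COLOR_RGB2HSV)
    m=((hsv[...,0]<22)&(hsv[...,0]>5)&(hsv[...,1]>70)).astype(np.uint8)
    n,l,s,ct=cv2.connectedComponentsWithStats(m); k=l[c[1],c[0]]; print(k,s[k],ct[k],'centre z.016',onz(g,ct[k],.018))
print('pile tan',onz(a,[464,266],.03),'tin?',onz(a,[363,258],.04),onz(b,[323,290],.04))
print('knob a',onz(a,[269,184],.095),'b',onz(b,[298,196],.095))
A=cv2.resize(a['frame'][165:270,225:345],None,fx=5,fy=5,interpolation=2)
B=cv2.resize(b['frame'][175:275,215:345],None,fx=4,fy=4,interpolation=2)
im=np.zeros((525,800,3),np.uint8)
A=cv2.resize(A,(400,350));B=cv2.resize(B,(400,308))
im=np.zeros((350,800,3),np.uint8);im[:,:400]=A;im[:308,400:]=B
cv2.imwrite('pics/c1.png',im[...,::-1])
E
```

```text
1444 [291 238  16  16 201] [298.5920398  245.37313433] centre z.016 [[ 0.50494943 -0.26038674  0.018     ]]
639 [261 249  21  19 319] [271.23824451 257.66144201] centre z.016 [[ 0.50464284 -0.2620693   0.018     ]]
pile tan [[ 0.83941433 -0.67179524  0.03      ]] tin? [[ 0.60716989 -0.45515466  0.04      ]] [[ 0.6063865  -0.44948651  0.04      ]]
knob a [[0.58914716 0.01251225 0.095     ]] b [[ 0.60648438 -0.01851818  0.095     ]]
```

View pics/c1.png

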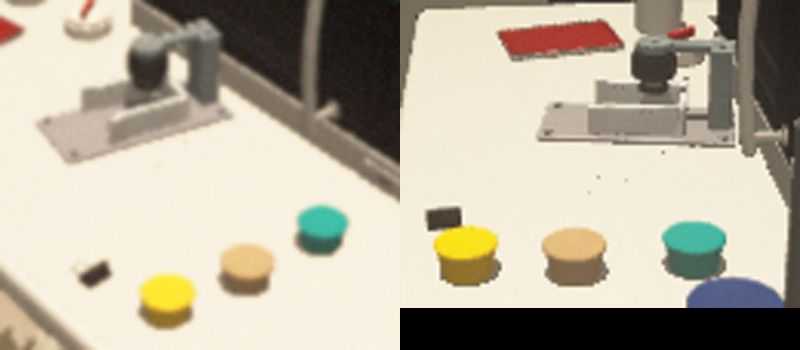

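The crop shows the tan cup alone between yellow (left) and turquoise (right), and the press opening towards the robot. Next: press pose from the plate corners, and the neighbours' positions.

```bash
python3 - <<'E'
from h import *
import pickle
a,b=pickle.load(open('g0.pkl','rb'))
print('plate a',onz(a,[[236.4,202.5],[246,213],[294.6,200]],.006))
print('plate b',onz(b,[[259.5,219.5],[323.9,222.1]],.006))
print('knob a',onz(a,[269,186],.075),'b',onz(b,[297.5,196],.075))
print('yel',onz(a,[275,253],.03),onz(b,[236.5,254],.03),'turq',onz(a,[321,232],.03),onz(b,[311,252],.03))
E
```

```text
plate a [[ 0.49481687  0.09694656  0.006     ]
 [ 0.48363769  0.01676999  0.006     ]
 [ 0.68282409 -0.02775569  0.006     ]]
plate b [[ 0.48307124  0.00984873  0.006     ]
 [ 0.69035524 -0.03161432  0.006     ]]
knob a [[0.59994474 0.02688268 0.075     ]] b [[0.61172218 0.03312495 0.075     ]]
yel [[ 0.40950662 -0.25387244  0.03      ]] [[ 0.41378812 -0.2547545   0.03      ]] turq [[ 0.60310979 -0.26364996  0.03      ]] [[ 0.61018124 -0.26337275  0.03      ]]
```

Emit:
arm_command([
  [0.4, -0.2, 0.1, 0, 0, 0, 87],
  [0.7, -0.45, 0.1, 0, 0, 0, 87],
  [0.8, -0.7, 0.1, 0, 0, 0, 87],
  [0.9, -0.9, 0.1, 0, 0, 0, 87],
  [1, -1, 0.1, 0, 0, 0, 87],
])

```text
time_s: 0.6
position: [0.37, 0.4495, 0.2197]
tool_rot: [-180.0, -0.0, 162.7]
force: [0.2, -0.5, -0.1]
opening: 0.0871
finger_force: 0.0
```

Emit:
arm_command([
  [0.2, -0.25, 0.1, 0, 0, 0, 87],
  [0.3, -0.5, 0.1, 0, 0, 0, 87],
  [0.35, -0.75, 0.1, 0, 0, 0, 87],
  [0.4, -1, 0.1, 0, 0, 0, 87],
])

```text
time_s: 1.0
position: [0.4452, 0.27, 0.2397]
tool_rot: [-180.0, 0.0, 162.7]
force: [0.6, 0.2, -0.1]
opening: 0.0867
finger_force: 0.0
```

Emit:
arm_command([
  [0.05, -0.25, 0, 0, 0, 0, 87],
  [0.05, -0.5, 0, 0, 0, 0, 87],
  [0.05, -0.75, 0, 0, 0, 0, 87],
  [0.05, -1, 0, 0, 0, 0, 87],
])

```text
time_s: 1.4
position: [0.454, 0.0711, 0.2396]
tool_rot: [180.0, -0.0, 162.7]
force: [0.9, -0.1, -0.0]
opening: 0.0873
finger_force: 0.0
```

Emit:
arm_command([
  [0, -0.25, 0, 0, 0, 0, 87],
  [0, -0.5, 0, 0, 0, 0, 87],
  [0, -0.75, 0, 0, 0, 0, 87],
  [0, -1, 0, 0, 0, 0, 87],
  [0, -1, 0, 0, 0, 0, 87],
])

```text
time_s: 1.9
position: [0.4531, -0.1349, 0.2402]
tool_rot: [-179.9, 0.1, 162.0]
force: [-0.0, 0.6, 0.3]
opening: 0.087
finger_force: 0.0
```

Emit:
arm_command([
  [0.1, -0.2, 0, 0, 0, 0.045, 87],
  [0.2, -0.45, -0.2, 0, 0, 0.045, 87],
  [0.26, -0.63, -0.4, 0, 0, 0.045, 87],
  [0.26, -0.63, -0.4, 0, 0, 0.045, 87],
  [0.26, -0.63, -0.4, 0, 0, 0.045, 87],
])

```text
time_s: 2.4
position: [0.5044, -0.2542, 0.1568]
tool_rot: [-179.9, -0.3, 167.9]
force: [-0.1, -0.3, -0.3]
opening: 0.0873
finger_force: 0.0
```

```bash
python3 - <<'E'
from h import *
g=grab('wrist','w1.png')
hsv=cv2.cvtColor(g['frame'],cv2.COLOR_RGB2HSV)
m=((hsv[...,0]<22)&(hsv[...,0]>5)&(hsv[...,1]>70)&(hsv[...,2]>120)).astype(np.uint8)
n,l,s,ct=cv2.connectedComponentsWithStats(m)
for k in range(1,n):
    if s[k][4]>300: print(s[k],ct[k],onz(g,ct[k],.032))
st=ctrl.sense();print(st['position'],st['tool_rot'],proj(g,[.505,-.261,.032]))
E
```

```text
[ 72 151  34  46 497] [ 86.12676056 168.92152918] [[ 0.43431873 -0.43153276  0.032     ]]
[ 0.50545135 -0.252793    0.15849356] [-179.96729271   -0.21272546  167.99716977] [[275.58905527 202.59591885]]
```

View pics/w1.png

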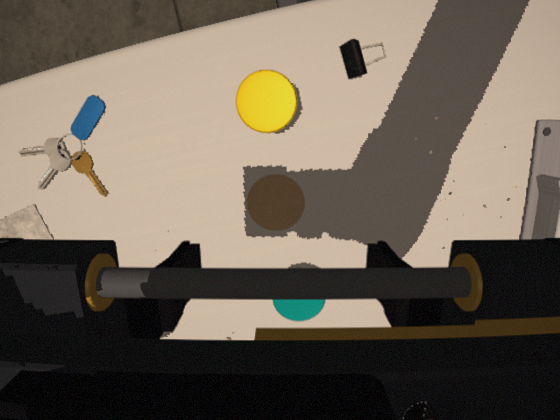

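The wrist picture shows the tan lid (in shadow) centred at (275,202), exactly where (0.505, -0.261) projects; yellow at (267,101), turquoise at (299,300), both clear of the fingers.

Emit:
arm_command([
  [0, -0.04, -0.2, 0, 0, 0, 87],
  [0, -0.04, -0.45, 0, 0, 0, 87],
  [0, -0.04, -0.65, 0, 0, 0, 87],
  [0, -0.04, -0.73, 0, 0, 0, 87],
  [0, -0.04, -0.73, 0, 0, 0, 87],
  [0, -0.04, -0.73, 0, 0, 0, 87],
])

```text
time_s: 3.05
position: [0.5083, -0.2608, 0.0161]
tool_rot: [180.0, 0.2, 168.2]
force: [0.3, -0.9, 0.5]
opening: 0.087
finger_force: 0.0
```

Emit:
arm_command([
  [0, 0, 0, 0, 0, 0, 45],
  [0, 0, 0, 0, 0, 0, 45],
  [0, 0, 0, 0, 0, 0, 45],
  [0, 0, 0, 0, 0, 0, 45],
  [0, 0, 0, 0, 0, 0, 45],
  [0, 0, 0, 0, 0, 0, 45],
])

```text
time_s: 3.65
position: [0.5065, -0.2608, 0.0139]
tool_rot: [180.0, -0.0, 168.1]
force: [0.2, 0.8, -0.6]
opening: 0.0484
finger_force: 0.0
```

```bash
python3 - <<'E'
from h import *
g=grab('wrist');b=grab('side')
im=np.zeros((420,800,3),np.uint8)
im[:,:400]=cv2.resize(g['frame'],(400,420))
im[:,400:]=cv2.resize(b['frame'][205:285,225:325],(400,420))
cv2.imwrite('pics/c2.png',im[...,::-1])
s=ctrl.sense();print(s['opening'],s['finger_force'],s['position'])
E
```

```text
0.04631762574930889 0.0 [ 0.50648554 -0.26081313  0.01386595]
```

View pics/c2.png

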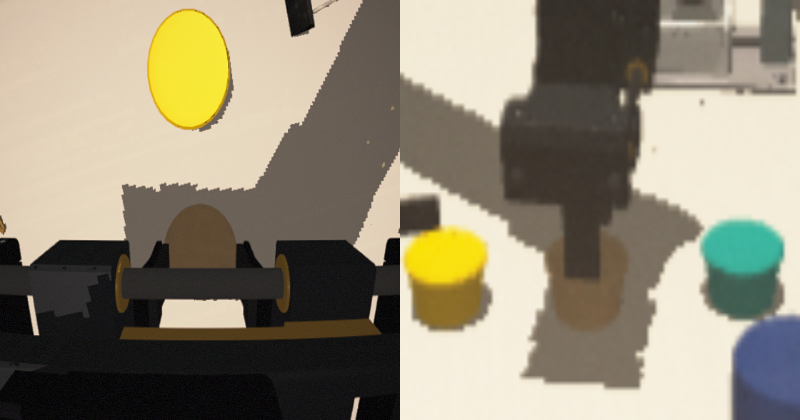

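The cup lies between the fingers; left at (200,240) its lid spans the finger gap, yet no grip force is read. Close further and see whether they stop.

Emit:
arm_command([
  [0, 0, 0, 0, 0, 0, 35],
  [0, 0, 0, 0, 0, 0, 35],
  [0, 0, 0, 0, 0, 0, 35],
])

```text
time_s: 4.05
position: [0.5065, -0.2608, 0.0139]
tool_rot: [180.0, -0.0, 168.1]
force: [0.4, 0.0, -0.1]
opening: 0.0361
finger_force: 0.0
```

```bash
python3 - <<'E'
from h import *
b=grab('side');s=ctrl.sense();p=s['position']
print(s['opening'],s['finger_force'],p,proj(b,[p,p+[0,0,.019]]),proj(b,[[.505,-.261,.032],[.505,-.261,0],[.505,-.289,.032]]))
g=grab('wrist')
im=np.zeros((420,800,3),np.uint8)
im[:,:400]=cv2.resize(g['frame'][150:360,160:400],(400,420))
im[:,400:]=cv2.resize(b['frame'][235:285,240:300],(400,420))
cv2.imwrite('pics/c3.png',im[...,::-1])
E
```

```text
0.03570595303009905 0.0 [ 0.50652775 -0.2608246   0.01390423] [[271.94371876 258.73358029]
 [271.82919094 252.4554629 ]] [[271.25942568 252.81752032]
 [271.45834564 263.33288935]
 [271.96089559 258.2192193 ]]
```

View pics/c3.png

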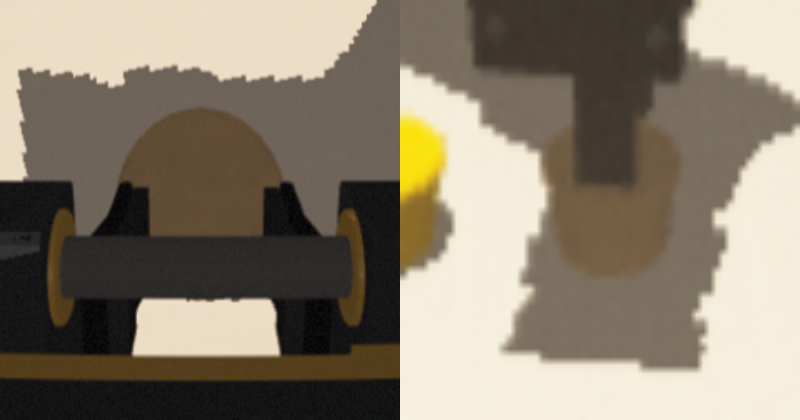

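The right half shows the finger tip at about row 257 of the side view, i.e. z≈0.033 – above the lid: the tips retract when open. Reopen and go 14 mm lower.

Emit:
arm_command([
  [0, 0, 0, 0, 0, 0, 87],
  [0, 0, 0, 0, 0, 0, 87],
  [0, 0, 0, 0, 0, 0, 87],
  [0, 0, 0, 0, 0, 0, 87],
  [0, 0, 0, 0, 0, 0, 87],
  [0, 0, -0.03, 0, 0, 0, 87],
  [0, 0, -0.07, 0, 0, 0, 87],
  [0, 0, -0.07, 0, 0, 0, 87],
])

```text
time_s: 4.95
position: [0.5055, -0.2602, -0.0016]
tool_rot: [180.0, -0.1, 168.1]
force: [-0.1, -0.6, 0.9]
opening: 0.0854
finger_force: 0.0
```

Emit:
arm_command([
  [0, 0, 0, 0, 0, 0, 45],
  [0, 0, 0, 0, 0, 0, 45],
  [0, 0, 0, 0, 0, 0, 45],
  [0, 0, 0, 0, 0, 0, 45],
  [0, 0, 0, 0, 0, 0, 45],
  [0, 0, 0, 0, 0, 0, 45],
])

```text
time_s: 5.55
position: [0.5067, -0.2611, 0.0002]
tool_rot: [-180.0, 0.0, 168.1]
force: [-0.1, -0.3, -0.2]
opening: 0.0522
finger_force: 30.0
```

Gripped (30 N). Lift, and refine the press pose from the clear first pictures.

Emit:
arm_command([
  [0, 0, 0.2, 0, 0, 0, 45],
  [0, 0.05, 0.4, 0, 0, 0, 45],
  [0, 0.3, 0.6, 0, 0, 0, 45],
  [0, 0.55, 0.65, 0, 0, 0, 45],
  [-0.05, 0.8, 0.65, 0, 0, 0, 45],
  [-0.1, 1, 0.65, 0, 0, 0, 45],
  [-0.1, 1, 0.65, 0, 0, 0, 45],
])

```text
time_s: 6.25
position: [0.4852, -0.053, 0.1296]
tool_rot: [179.8, -0.1, 168.7]
force: [0.4, -0.2, -1.5]
opening: 0.0528
finger_force: 30.0
```

```bash
python3 - <<'E'
from h import *
import pickle
a,b=pickle.load(open('g0.pkl','rb'))
im=np.zeros((460,800,3),np.uint8)
A=a['frame'][168:214,232:297];B=b['frame'][183:227,257:329]
im[:283,:400]=cv2.resize(A,(400,283),interpolation=cv2.INTER_CUBIC)
im[:244,400:]=cv2.resize(B,(400,244),interpolation=cv2.INTER_CUBIC)
# predicted overlay below
def ov(g,o,ax,yaw,sc,ox,oy,dst):
    c,s=np.cos(yaw),np.sin(yaw)
    for x,y,z in [(-.124,-.048,.006),(-.124,.048,.006),(.09,-.048,.006),(0,0,.102),(-.048,-.034,.04),(-.048,.034,.04),(.073,0,.1)]:
        p=proj(g,[ax[0]+c*x-s*y,ax[1]+s*x+c*y,z])[0]
        q=((p-o+.5)*sc).astype(int)
        cv2.circle(dst,(int(q[0]+ox),int(q[1]+oy)),3,(255,0,0),1)
ax=(.611,.033);yaw=np.radians(-12)
ov(a,np.array([232,168]),ax,yaw,400/65,0,0,im);ov(b,np.array([257,183]),ax,yaw,400/72,400,0,im)
cv2.imwrite('pics/c4.png',im[:290,:,::-1])
E
```

```text
(no output)
```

View pics/c4.png

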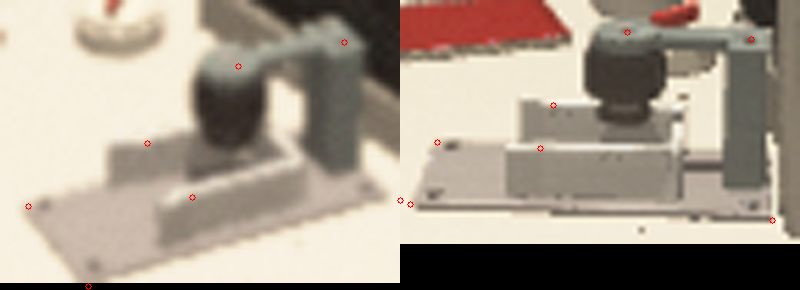

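Plate corners: scene crop (22,212), (80,280), (390,190), nose (225,57); side crop (413,207), (437,140), (770,217), nose (625,30). Side matches the estimate, scene is ~1.5 px off; average the two.

```bash
python3 - <<'E'
from h import *
import pickle
from scipy.optimize import least_squares
a,b=pickle.load(open('g0.pkl','rb'))
L=np.array([(-.124,.048,.006),(-.124,-.048,.006),(.09,-.048,.006),(0,0,.102)])
ua=np.array([(22,212),(80,280),(390,190),(225,57)])/6.154+[232,168]-.5
ub=np.array([(437,140),(413,207),(770,217),(625,30)])/5.556+[257,183]-.5
def W(p):
    c,s=np.cos(p[2]),np.sin(p[2]); return np.c_[p[0]+c*L[:,0]-s*L[:,1],p[1]+s*L[:,0]+c*L[:,1],L[:,2]]
for k in((1,0),(0,1),(1,1)):
    r=least_squares(lambda p:np.r_[k[0]*(proj(a,W(p))-ua).ravel(),k[1]*(proj(b,W(p))-ub).ravel()],[.611,.033,-.21])
    p=r.x;c,s=np.cos(p[2]),np.sin(p[2]);print(p[:2],np.degrees(p[2]),np.abs(r.fun).max(),'place',p[0]-.1*c,p[1]-.1*s)
E
```

```text
[0.60944317 0.04313244] -9.54418928607399 1.0778872490882918 place 0.510827371227166 0.059713264849855494
[0.84916055 0.00993471] -17.0603411472564 2.767368981344191 place 0.7535609176910315 0.039272580073916416
[0.78389719 0.0871131 ] -13.383260831275555 28.599415717762753 place 0.6866128405435626 0.11025946565767009
```

```bash
python3 - <<'E'
from h import *
import pickle
from scipy.optimize import least_squares
a,b=pickle.load(open('g0.pkl','rb'))
L=np.array([(-.124,.048,.006),(-.124,-.048,.006),(.09,-.048,.006),(0,0,.102)])
ua=np.array([(22,212),(80,280),(390,190),(225,57)])/6.154+[232,168]-.5
ub=np.array([(37,140),(13,207),(370,217),(225,30)])/5.556+[257,183]-.5
def W(p):
    c,s=np.cos(p[2]),np.sin(p[2]); return np.c_[p[0]+c*L[:,0]-s*L[:,1],p[1]+s*L[:,0]+c*L[:,1],L[:,2]]
for k in((1,0),(0,1),(1,1)):
    r=least_squares(lambda p:np.r_[k[0]*(proj(a,W(p))-ua).ravel(),k[1]*(proj(b,W(p))-ub).ravel()],[.611,.033,-.21])
    p=r.x;c,s=np.cos(p[2]),np.sin(p[2]);print(p[:2],np.degrees(p[2]),np.abs(r.fun).max(),'place',p[0]-.1*c,p[1]-.1*s)
s=ctrl.sense();print(s['position'],s['tool_rot'])
E
```

```text
[0.60944317 0.04313244] -9.54418928607399 1.0778872490882918 place 0.510827371227166 0.059713264849855494
[0.61078703 0.0361369 ] -11.219591816094086 0.6323882997230612 place 0.5126981596932936 0.0555938749761853
[0.61031241 0.04125826] -10.30868091778269 1.1954158357780784 place 0.511926615789855 0.05915338528564555
[ 0.48520586 -0.0529665   0.12959978] [ 1.79751132e+02 -1.29940567e-01  1.68689960e+02]
```

Emit:
arm_command([
  [0.05, 0.2, 0, 0, 0, 0.007, 45],
  [0.1, 0.4, 0, 0, 0, 0.007, 45],
  [0.135, 0.555, -0.1, 0, 0, 0.007, 45],
  [0.135, 0.555, -0.25, 0, 0, 0.007, 45],
  [0.135, 0.555, -0.25, 0, 0, 0.007, 45],
  [0.135, 0.555, -0.25, 0, 0, 0.007, 45],
])

```text
time_s: 6.85
position: [0.513, 0.0488, 0.0797]
tool_rot: [-179.9, -0.1, 168.9]
force: [0.2, -0.2, -1.4]
opening: 0.0527
finger_force: 30.0
```

```bash
python3 - <<'E'
from h import *
g=grab('wrist','w2.png')
s=ctrl.sense();print(s['position'],s['tool_rot'])
import pickle;pickle.dump(g,open('w2.pkl','wb'))
c,sn=np.cos(np.radians(-10.3)),np.sin(np.radians(-10.3))
print(proj(g,[[.6103+c*x-sn*y,.041+sn*x+c*y,.006] for x,y in((-.124,.048),(-.124,-.048))]))
E
```

```text
[0.51397201 0.04883814 0.0807257 ] [-1.79991060e+02  3.68718241e-02  1.68831025e+02]
[[354.94649124 179.50914178]
 [232.93673968 181.25033202]]
```

View pics/w2.png

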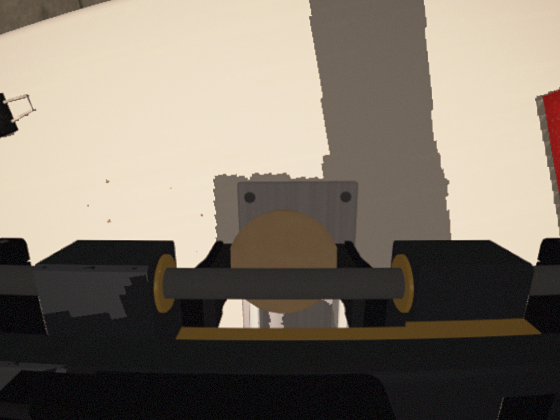

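The picture shows the held lid at (284,262) and the plate's front corners at (358,181) and (238,182).

```bash
python3 - <<'E'
from h import *
import pickle
g=pickle.load(open('w2.pkl','rb'))
P=onz(g,[[358,181.5],[237.5,182]],.006);print(P,np.linalg.norm(P[0]-P[1]))
d=P[0]-P[1];yaw=np.arctan2(-d[0],d[1]);m=P.mean(0);ax=np.array([np.cos(yaw),np.sin(yaw)])
print(np.degrees(yaw))
for y in(yaw,np.radians(-10.5)):
    ax=np.array([np.cos(y),np.sin(y)]);print('axis',m[:2]+.124*ax,'place',m[:2]+.026*ax)
print('cup', onz(g,[[284,262]],.112))
E
```

```text
[[0.49891033 0.11254988 0.006     ]
 [0.48099961 0.01934126 0.006     ]] 0.0949138522700916
-10.877215050728564
axis [0.61172717 0.04254616] place [0.51548785 0.06103924]
axis [0.61187858 0.04334837] place [0.5155196  0.06120745]
cup [[0.51013649 0.05071148 0.112     ]]
```

Emit:
arm_command([
  [0.02, 0.06, -0.1, 0, 0, 0, 45],
  [0.02, 0.06, -0.25, 0, 0, 0, 45],
  [0.02, 0.06, -0.33, 0, 0, 0, 45],
  [0.02, 0.06, -0.365, 0, 0, 0, 45],
  [0.02, 0.06, -0.365, 0, 0, 0, 45],
])

```text
time_s: 7.4
position: [0.5179, 0.0614, 0.0074]
tool_rot: [180.0, 0.0, 168.9]
force: [-0.1, -0.1, -1.4]
opening: 0.0526
finger_force: 30.0
```

Emit:
arm_command([
  [0, 0, -0.006, 0, 0, 0, 45],
  [0, 0, -0.006, 0, 0, 0, 87],
  [0, 0, -0.006, 0, 0, 0, 87],
  [0, 0, -0.006, 0, 0, 0, 87],
  [0, 0, -0.006, 0, 0, 0, 87],
  [0, 0, 0.1, 0, 0, 0, 87],
  [0, 0, 0.25, 0, 0, 0, 87],
  [0, 0, 0.35, 0, 0, 0, 87],
])

```text
time_s: 8.2
position: [0.5183, 0.0621, 0.0787]
tool_rot: [180.0, 0.1, 168.9]
force: [0.3, -0.0, -0.7]
opening: 0.0867
finger_force: 0.0
```

Back off to the front of the bed, shut the fingers, and check where the shut tips really are.

Emit:
arm_command([
  [-0.17, 0.03, 0, 0, 0, 0, 0],
  [-0.345, 0.06, 0, 0, 0, 0, 0],
  [-0.345, 0.06, -0.1, 0, 0, 0, 0],
  [-0.345, 0.06, -0.25, 0, 0, 0, 0],
  [-0.345, 0.06, -0.27, 0, 0, 0, 0],
  [-0.345, 0.06, -0.27, 0, 0, 0, 0],
  [-0.345, 0.06, -0.27, 0, 0, 0, 0],
  [-0.345, 0.06, -0.27, 0, 0, 0, 0],
])

```text
time_s: 9.0
position: [0.4497, 0.0744, 0.024]
tool_rot: [179.9, 0.1, 168.9]
force: [0.1, 0.2, -0.1]
opening: 0.0311
finger_force: 0.0
```

Emit:
arm_command([
  [0, 0, 0, 0, 0, 0, 0],
  [0, 0, 0, 0, 0, 0, 0],
  [0, 0, 0, 0, 0, 0, 0],
  [0, 0, 0, 0, 0, 0, 0],
  [0, 0, 0, 0, 0, 0, 0],
  [0, 0, 0, 0, 0, 0, 0],
  [0, 0, 0, 0, 0, 0, 0],
])

```text
time_s: 9.7
position: [0.4486, 0.0742, 0.0229]
tool_rot: [180.0, 0.0, 168.9]
force: [-1.0, 0.2, 0.1]
opening: 0.0005
finger_force: 0.0
```

```bash
python3 - <<'E'
from h import *
b=grab('side');s=ctrl.sense();p=s['position'];print(p,s['opening'],s['force'])
u=proj(b,[p,p+[0,0,.02],p+[0,0,.04]]);print(u)
c=int(round(u[0,0]));r=int(round(u[0,1]))
for k in range(r-16,r+5): print(k,b['frame'][k,c-6:c+9].sum(1)//3)
# wide strip for a picture
im=cv2.resize(b['frame'][150:225,225:325],(800,600),interpolation=cv2.INTER_CUBIC);cv2.imwrite('pics/c5.png',im[...,::-1])
E
```

```text
[0.44854043 0.07417805 0.02291939] 0.0001848070319505778 [-0.03527321 -0.87985963  0.2676438 ]
[[248.6232311  207.68312287]
 [248.38717976 202.28142652]
 [248.14798862 196.81310856]]
192 [221  94  49  49  50  48  49  51  47  66  70  86  87  99  97]
193 [226 137  56  46  47  49  50  49  46 104 111 111 131 115 114]
194 [227 140  57  48  51  48  50  47  50  93 125 109 173 170 196]
195 [228 141  58  50  45  48  48  49  50 169 220 222 225 225 226]
196 [228 185  67  50  50  48  52  50  50 178 225 229 227 228 229]
197 [228 189  68  49  50  51  49  52  50 176 225 228 228 229 230]
198 [228 189  70  50  48  50  50  50  54 177 226 229 227 229 229]
199 [228 190  69  49  52  52  48  49  55 131 225 229 228 229 228]
200 [229 226  83  52  53  53  54  49  52 128 225 229 228 228 230]
201 [229 228  83  52  53  50  51  53  54  92 129 132 130 131 134]
202 [131 132  61  55  53  51  52  53  58 101 108 107 106 107 106]
203 [105 106  86  84  84  83  86  85  84 104 107 105 107 107 108]
204 [108 107 104 105 105 106 105 107 104 105 108 106 107 108 108]
205 [107 107 108 105 107 107 109 105 110 108 108 108 107 110 107]
206 [108 107 107 107 106 107 108 109 106 110 107 108 106 108 111]
207 [107 106 109 105 108 109 109 107 108 108 109 109 109 107 108]
208 [108 110 108 107 108 107 107 110 108 108 109 107 107 108 109]
209 [107 107 109 108 111 108 112 108 111 108 111 111 111 110 110]
210 [109 108 107 110 108 110 110 107 110 111 111 111 109 111 108]
211 [107 108 110 107 107 109 109 109 109 111 109 110 112 109 109]
212 [108 110 107 108 106 108 105 107 109 111 111 112 111 109 108]
```

View pics/c5.png

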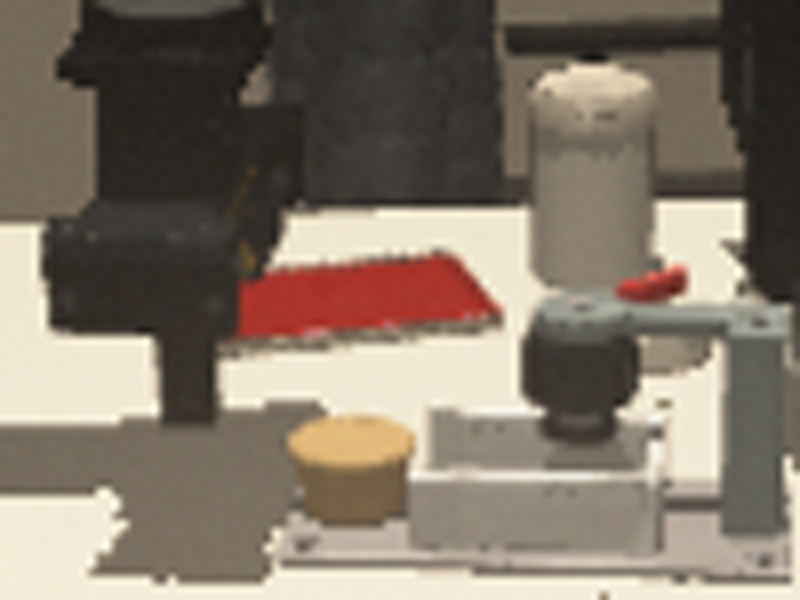

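The cup stands upright on the bed in front of the channel (lid at (350,440) in the crop), and the shut tips end at row 203, about 18 mm above the reported TCP. So I lower the tips to z≈0.02 and push from the front.

Emit:
arm_command([
  [0, 0, -0.105, 0, 0, 0, 0],
  [0.123, -0.024, -0.105, 0, 0, 0, 0],
  [0.167, -0.032, -0.105, 0, 0, 0, 0],
  [0.211, -0.041, -0.105, 0, 0, 0, 0],
  [0.255, -0.049, -0.105, 0, 0, 0, 0],
  [0.3, -0.058, -0.105, 0, 0, 0, 0],
  [0.344, -0.066, -0.105, 0, 0, 0, 0],
  [0.388, -0.075, -0.105, 0, 0, 0, 0],
])

```text
time_s: 10.55
position: [0.5268, 0.0592, 0.002]
tool_rot: [180.0, -0.0, 169.0]
force: [-1.9, 0.2, 0.1]
opening: 0.0006
finger_force: 0.6
```

```bash
cat > loc.py <<'E'
from h import *
def cup():
    s=ctrl.sense();p=s['position'];d=p[:2]-[.6117,.0427];y=np.radians(-10.9);ax=np.array([np.cos(y),np.sin(y)])
    print('tcp local',d@ax,d@[-ax[1],ax[0]],p[2],s['tool_rot'],'F',s['force'],'T',s['wrist_torque'])
    for n in('scene','side'):
        g=grab(n);hsv=cv2.cvtColor(g['frame'],cv2.COLOR_RGB2HSV)
        m=((hsv[...,0]<22)&(hsv[...,0]>5)&(hsv[...,1]>70)).astype(np.uint8)
        c=proj(g,[.56,.05,.03])[0];k=30;o=np.zeros_like(m);v,u=int(c[1]),int(c[0]);o[v-25:v+25,u-40:u+40]=1
        N,l,st,ct=cv2.connectedComponentsWithStats(m*o)
        for i in range(1,N):
            if st[i][4]>15:
                q=onz(g,ct[i],.03)[0];e=q[:2]-[.6117,.0427];print(n,st[i],ct[i].round(1),'local',e@ax,e@[-ax[1],ax[0]])
    return
if __name__=='__main__': cup()
E
python3 loc.py
```

```text
tcp local -0.08652850367180596 0.00011304799427712047 0.0020379678543159876 [ 1.79986288e+02 -3.17886278e-03  1.68957305e+02] F [-1.88340824  0.23648033  0.11321027] T [ 0.09238917  0.24679155 -0.03776284]
scene [226 171  10   7  18] [230.8 173.1] local -0.07259960412780908 0.20963521500538437
scene [236 172  15  18  99] [243.6 180.7] local -0.050060797776334695 0.1298992613647861
scene [245 188  21  17 172] [255.9 196.2] local -0.05438305074807222 0.003987870915919987
side [275 203  16   6  87] [282.6 205.7] local -0.05003756571267285 0.011047321905137632
```

Cup tracks in the channel at about 50 mm in front of the axis. Tilt the tool 35° (body back, clear of the nose) while following.

Emit:
arm_command([
  [0.01, -0.002, 0.004, -0.011, -0.057, 0, 0],
  [0.02, -0.004, 0.008, -0.022, -0.115, 0, 0],
  [0.03, -0.006, 0.012, -0.033, -0.172, 0, 0],
  [0.04, -0.008, 0.016, -0.044, -0.229, 0, 0],
  [0.05, -0.01, 0.02, -0.055, -0.286, 0, 0],
  [0.05, -0.01, 0.02, -0.055, -0.286, 0, 0],
])

```text
time_s: 11.25
position: [0.5366, 0.0506, 0.0055]
tool_rot: [-178.9, 31.9, 168.8]
force: [0.1, -0.1, 0.2]
opening: 0.0007
finger_force: 0.0
```

```bash
python3 loc.py
```

```text
tcp local -0.07526130570791865 -0.0064967538336909445 0.005469159198074031 [-178.93599483   31.93812285  168.83558193] F [ 0.08019216 -0.05873997  0.24110635] T [0.15874979 0.58199777 0.01847173]
scene [217 172  24  23 135] [230.5 183.2] local -0.10440420493111868 0.13604156705713036
scene [238 191  29  15 170] [254.3 197. ] local -0.062106995550968165 0.0013163298196846173
side [259 182  12  11  36] [262.9 187. ] local -0.1449020040380727 0.1930653044781926
side [276 203  16   6  86] [283.3 205.6] local -0.047481360760344975 0.011719878227141637
```

Emit:
arm_command([
  [0, 0, 0, 0, 0, 0, 0],
  [0, 0, 0, 0, 0, 0, 0],
])

```text
time_s: 11.55
position: [0.5378, 0.0477, 0.0057]
tool_rot: [-178.9, 31.8, 168.5]
force: [0.9, -0.1, -0.3]
opening: 0.0006
finger_force: 0.0
```

```bash
python3 -c "
from h import *
s=ctrl.sense();print(np.round(s['joint_positions'],1),np.round(s['joint_velocities'],2),s['position'],s['tool_rot'])"
```

```text
[-46.3  -0.2  26.3 138.   50.   22.5  14.7] [-0.59  0.16  0.33 -0.05  0.8  -0.1  -1.12] [0.53780422 0.04774179 0.00573441] [-178.86344537   31.78495513  168.53970487]
```

Emit:
arm_command([
  [0.025, -0.005, 0, 0, 0, 0, 0],
  [0.05, -0.01, 0, 0, 0, 0, 0],
  [0.075, -0.015, 0, 0, 0, 0, 0],
  [0.1, -0.02, 0, 0, 0, 0, 0],
  [0.1, -0.02, 0, 0, 0, 0, 0],
])

```text
time_s: 12.05
position: [0.5577, 0.0446, 0.0053]
tool_rot: [-178.8, 31.8, 168.7]
force: [0.1, 0.6, 0.3]
opening: 0.0004
finger_force: 0.0
```

```bash
python3 -c "
import loc;from h import *
loc.cup();s=ctrl.sense();print(np.round(s['joint_positions'],1))"
```

```text
tcp local -0.05337880341592805 -0.008345641029958615 0.005292915687477542 [-178.80847148   31.81403107  168.70535445] F [0.1144531  0.61125841 0.27328587] T [ 0.12713454  0.59869349 -0.04562056]
scene [217 171  13  12  44] [222.4 175.8] local -0.11168715949067012 0.2050649060470756
scene [229 172  19  21 109] [237.1 182.4] local -0.07853827601993732 0.12939744697644817
scene [245 189  25  15 143] [258.5 195.5] local -0.04340187120405787 0.0032010365806330863
side [266 182   7   9  29] [269. 186.] local -0.12252276813033114 0.2058085979677328
side [274 187  14   5  16] [281.2 189.6] local -0.07088703669116204 0.16998333863193862
side [280 203  17   6  86] [287.5 205.7] local -0.03310053921226454 0.012134543266144174
[-45.2   2.3  27.1 135.8  47.4  20.9  18.3]
```

Emit:
arm_command([
  [-0.015, 0.003, 0, 0, 0, 0, 0],
  [-0.007, 0.043, 0, 0, 0, 0, 0],
  [0.008, 0.04, 0, 0, 0, 0, 0],
  [0.033, 0.035, 0, 0, 0, 0, 0],
  [0.057, 0.03, 0, 0, 0, 0, 0],
  [0.082, 0.026, 0, 0, 0, 0, 0],
  [0.106, 0.021, 0, 0, 0, 0, 0],
  [0.106, 0.021, 0, 0, 0, 0, 0],
])

```text
time_s: 12.95
position: [0.5788, 0.0485, 0.0053]
tool_rot: [-178.8, 31.8, 168.7]
force: [-0.3, -1.1, -1.0]
opening: 0.0005
finger_force: 0.0
```

```bash
python3 loc.py
```

```text
tcp local -0.03339364888029599 -0.0005248112156025713 0.0052503824552306635 [-178.81239876   31.81440099  168.67786002] F [-0.32777487 -1.14178026 -1.01391395] T [ 0.14093843  0.59992497 -0.01105985]
scene [217 174  17   9  23] [226.2 177.6] local -0.10330383813724948 0.18415325605165175
scene [235 174  12  17  70] [240.6 182.1] local -0.06513320383876568 0.1252108539571123
scene [246 175   8   9  24] [249.8 178.5] local -0.020582882844321054 0.13369504376891514
scene [250 187  25  14 129] [263.2 193.8] local -0.021951406045631054 0.006253416036480637
side [273 182   8   9  24] [275.9 185.8] local -0.09625620880613231 0.21132275554767752
side [286 203  16   6  74] [293.  206.1] local -0.014234072684107568 0.010313966336440057
```

Emit:
arm_command([
  [0.02, -0.004, 0, 0, 0, 0, 0],
  [0.04, -0.008, 0, 0, 0, 0, 0],
  [0.05, -0.01, 0, 0, 0, 0, 0],
  [0.05, -0.01, 0, 0, 0, 0, 0],
])

```text
time_s: 13.45
position: [0.5884, 0.0469, 0.0052]
tool_rot: [-178.8, 31.8, 168.7]
force: [-0.4, -0.2, -0.8]
opening: 0.0004
finger_force: 0.2
```

Emit:
arm_command([
  [0.01, -0.002, 0, 0, 0, 0, 0],
  [0.01, -0.002, 0, 0, 0, 0, 0],
])

```text
time_s: 13.65
position: [0.5901, 0.0465, 0.0051]
tool_rot: [-178.8, 31.8, 168.7]
force: [-1.1, -0.6, 0.5]
opening: 0.0005
finger_force: 0.3
```

```bash
python3 loc.py
```

```text
tcp local -0.021886818782103044 -0.00036492799607050415 0.005100440123647361 [-178.81773085   31.78758452  168.71252822] F [-1.11248001 -0.5554212   0.48765641] T [0.17378898 0.7632752  0.01969701]
scene [217 171  23  12  38] [229.8 176.1] local -0.08561958710740551 0.1883395003556708
scene [241 178  12  16  50] [245.9 184.8] local -0.0547281567729581 0.09659327200614082
scene [252 185  25  15 129] [266.2 192.6] local -0.007883466209701252 0.008899564063411882
side [276 182   7   9  23] [279.3 185.9] local -0.08284659536113896 0.21053109823562702
side [289 204  17   5  70] [297.  206.3] local -0.0006023524057720204 0.009917537351393151
```

Emit:
arm_command([
  [0.007, -0.001, 0, 0, 0, 0, 0],
  [0.007, -0.001, 0, 0, 0, 0, 0],
])

```text
time_s: 13.95
position: [0.5908, 0.0464, 0.0047]
tool_rot: [-178.8, 31.7, 168.7]
force: [-4.3, 1.0, 2.2]
opening: 0.0006
finger_force: 2.0
```

Emit:
arm_command([
  [0.007, -0.001, 0, 0, 0, 0, 0],
  [0.007, -0.001, 0, 0, 0, 0, 0],
])

```text
time_s: 14.15
position: [0.5912, 0.0463, 0.0041]
tool_rot: [-178.8, 31.7, 168.8]
force: [-8.4, 0.9, 4.8]
opening: 0.0007
finger_force: 4.0
```

Emit:
arm_command([
  [0.007, -0.001, 0, 0, 0, 0, 0],
  [0.007, -0.001, 0, 0, 0, 0, 0],
])

```text
time_s: 14.35
position: [0.5916, 0.0463, 0.0035]
tool_rot: [-178.7, 31.6, 168.8]
force: [-13.2, 4.0, 7.3]
opening: 0.0004
finger_force: 6.1
```

Contact with the stop (force rises to 13 N). Back off and up.

Emit:
arm_command([
  [-0.05, 0.01, 0.01, 0, 0, 0, 0],
  [-0.18, 0.035, 0.02, 0, 0, 0, 0],
  [-0.2, 0.038, 0.2, 0, 0, 0, 0],
  [-0.2, 0.038, 0.4, 0.01, 0.057, 0, 0],
  [-0.2, 0.038, 0.6, 0.02, 0.115, 0, 40],
  [-0.2, 0.038, 0.7, 0.03, 0.172, 0, 87],
  [-0.2, 0.038, 0.7, 0.04, 0.229, 0, 87],
  [-0.2, 0.038, 0.7, 0.05, 0.26, 0, 87],
])

```text
time_s: 15.15
position: [0.5583, 0.0544, 0.1486]
tool_rot: [-178.8, 0.2, 168.8]
force: [0.1, -0.5, -0.8]
opening: 0.025
finger_force: 0.0
```

```bash
python3 loc.py; python3 - <<'E'
from h import *
b=grab('side');a=grab('scene')
im=np.zeros((330,800,3),np.uint8)
im[:,:400]=cv2.resize(a['frame'][165:217,232:297],(400,330),interpolation=cv2.INTER_CUBIC)
im[:,400:]=cv2.resize(b['frame'][172:228,257:327],(400,330),interpolation=cv2.INTER_CUBIC)
cv2.imwrite('pics/c6.png',im[...,::-1])
E
```

```text
tcp local -0.054675915444534685 0.001368286091885411 0.14859868017009273 [-178.82614729    0.19599798  168.84641624] F [ 0.09020993 -0.45047415 -0.84053431] T [-0.00822849  0.02112961 -0.02887709]
scene [217 171  15  12  21] [224.9 176.7] local -0.10542187695770396 0.19363883261068401
scene [262 186  15  12  96] [268.8 192.4] local 0.001632800705388945 0.005600839344144899
side [274 186  14   6  17] [281.5 189.4] local -0.07028486174296054 0.17236205646335567
side [289 203  17   6  69] [297.2 206.3] local 4.6727831276994656e-05 0.009808328487040443
```

View pics/c6.png

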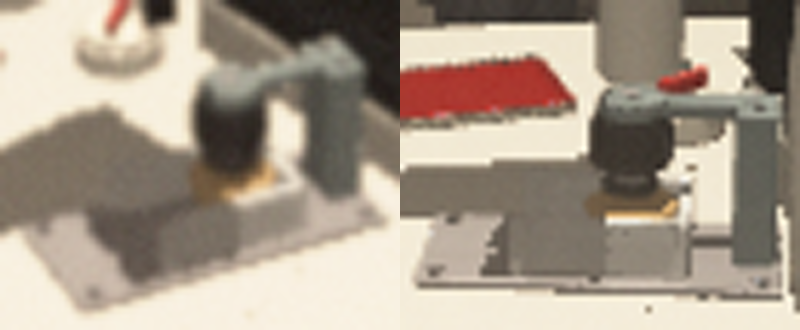

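Seated: the lid's centre projects at local (0, ~0) and its back edge meets the stop (right half, (675,207)); upright under the foot. Now over the knob, turned 43° counter-clockwise for the start of the stroke.

Emit:
arm_command([
  [0.05, -0.012, 0, 0, 0, 0.07, 87],
  [0.1, -0.025, 0, 0, 0, 0.14, 87],
  [0.16, -0.037, 0, 0, 0, 0.21, 87],
  [0.21, -0.05, 0, 0, 0, 0.28, 87],
  [0.2635, -0.062, 0, 0, 0, 0.358, 87],
  [0.2635, -0.062, 0, 0, 0, 0.358, 87],
  [0.2635, -0.062, 0, 0, 0, 0.358, 87],
  [0.2635, -0.062, 0, 0, 0, 0.358, 87],
])

```text
time_s: 16.15
position: [0.6058, 0.0417, 0.1451]
tool_rot: [-178.7, 0.0, -148.4]
force: [0.2, 0.2, 0.5]
opening: 0.0865
finger_force: 0.0
```

```bash
python3 -c "
import loc;from h import *
loc.cup();s=ctrl.sense();print(np.round(s['joint_positions'],1),s['opening'])"
```

```text
tcp local -0.005553417231348547 -0.0021124236138157027 0.14508237469101568 [-1.78650692e+02  1.99188855e-02 -1.48363628e+02] F [0.20534212 0.15719616 0.54477212] T [ 0.06519033  0.10322668 -0.05132015]
scene [262 188  15   9  85] [268.6 192.6] local 0.000273041752421985 0.00458661977508073
side [272 186  16   6  19] [280.5 189.5] local -0.07367464120020954 0.17015100871053512
side [289 204  17   5  68] [297.1 206.4] local -6.602231369761725e-05 0.009366863652070621
[-34.5  16.   32.6  95.4  -7.8  70.5 121.3] 0.08674156638679895
```

Emit:
arm_command([
  [0.026, 0.003, 0, 0, 0, 0, 87],
  [0.026, 0.003, 0, 0, 0, 0, 87],
  [0.026, 0.003, 0, 0, 0, 0, 87],
])

```text
time_s: 16.55
position: [0.6122, 0.0418, 0.145]
tool_rot: [-178.6, -0.0, -148.3]
force: [0.5, 0.3, -0.6]
opening: 0.0869
finger_force: 0.0
```

Emit:
arm_command([
  [0, 0, -0.15, 0, 0, 0, 87],
  [0, 0, -0.3, 0, 0, 0, 87],
  [0, 0, -0.36, 0, 0, 0, 87],
  [0, 0, -0.42, 0, 0, 0, 87],
  [0, 0, -0.475, 0, 0, 0, 87],
  [0, 0, -0.475, 0, 0, 0, 87],
])

```text
time_s: 17.15
position: [0.6115, 0.0417, 0.0491]
tool_rot: [-178.6, -0.1, -148.3]
force: [0.2, -0.6, -0.1]
opening: 0.087
finger_force: 0.0
```

```bash
python3 loc.py | head -1
```

```text
tcp local -1.8675592840277127e-05 -0.001021890655076688 0.04907705809848495 [-1.78637254e+02 -7.96689425e-02 -1.48258934e+02] F [ 0.21499932 -0.56290039 -0.08254679] T [0.07276514 0.11438127 0.04514147]
```

Clear. Close on the knob.

Emit:
arm_command([
  [0, 0, 0, 0, 0, 0, 30],
  [0, 0, 0, 0, 0, 0, 30],
  [0, 0, 0, 0, 0, 0, 30],
  [0, 0, 0, 0, 0, 0, 30],
  [0, 0, 0, 0, 0, 0, 30],
  [0, 0, 0, 0, 0, 0, 30],
  [0, 0, 0, 0, 0, 0, 30],
  [0, 0, 0, 0, 0, 0, 30],
])

```text
time_s: 18.05
position: [0.6124, 0.0413, 0.0502]
tool_rot: [-178.6, 0.0, -148.3]
force: [1.7, -1.1, -0.2]
opening: 0.0473
finger_force: 30.0
```

```bash
python3 loc.py | head -1
```

```text
tcp local 0.000923610796634526 -0.0012346700798938496 0.05018048325613631 [-1.78574966e+02  2.88107428e-02 -1.48277957e+02] F [ 1.66102145 -1.05890359 -0.21495183] T [-0.04433192 -0.09007423  0.04633435]
```

Emit:
arm_command([
  [0, 0, 0, 0, 0, -0.05, 30],
  [0, 0, 0, 0, 0, -0.1, 30],
  [0, 0, 0, 0, 0, -0.15, 30],
  [0, 0, 0, 0, 0, -0.2, 30],
])

```text
time_s: 18.55
position: [0.6122, 0.0409, 0.0502]
tool_rot: [-178.5, 0.0, -172.5]
force: [0.4, -1.8, 0.2]
opening: 0.0475
finger_force: 30.0
```

```bash
cat > tq.py <<'E'
from h import *
def one():
    s=ctrl.sense();return np.r_[s['tool_rot'][2],s['wrist_torque'],s['force']]
r=[]
for i in range(3): r.append(one());ctrl.grab_frame('side')
print(np.round(r,3), ctrl.sense()['time_s'])
E
python3 tq.py
```

```text
[[-1.72486e+02 -2.64000e-01 -1.48000e-01  2.94000e-01  3.94000e-01
  -1.82600e+00  1.67000e-01]
 [-1.72716e+02 -2.39000e-01 -1.18000e-01 -1.37000e-01  6.53000e-01
  -3.35600e+00  2.71000e-01]
 [-1.72335e+02 -3.04000e-01 -1.39000e-01 -2.82000e-01  6.87000e-01
  -2.39000e+00  6.40000e-01]] 18.7
```

Emit:
arm_command([
  [0, 0, 0, 0, 0, -0.025, 30],
  [0, 0, 0, 0, 0, -0.05, 30],
  [0, 0, 0, 0, 0, -0.075, 30],
])

```text
time_s: 19.0
position: [0.6121, 0.0409, 0.0502]
tool_rot: [-178.6, 0.0, 178.8]
force: [0.1, -4.5, 0.3]
opening: 0.0473
finger_force: 30.0
```

```bash
cat > t1.py <<'E'
from h import *
s=ctrl.sense();print(np.round(np.r_[s['tool_rot'][2],s['wrist_torque'],s['force'],s['joint_efforts'][6]],3),np.round(s['joint_positions'],1))
E
python3 t1.py
```

```text
[ 1.78789e+02 -5.27000e-01 -1.07000e-01  2.53000e-01  8.50000e-02
 -4.45500e+00  3.38000e-01  2.21000e-01] [-37.3  23.8  37.3  99.4 -14.4  62.1  93.2]
```

Emit:
arm_command([
  [0, 0, 0, 0, 0, -0.025, 30],
  [0, 0, 0, 0, 0, -0.05, 30],
])

```text
time_s: 19.2
position: [0.6121, 0.0407, 0.0502]
tool_rot: [-178.5, 0.0, 172.8]
force: [0.4, -3.3, -0.4]
opening: 0.0473
finger_force: 30.0
```

```bash
python3 t1.py
```

```text
[ 1.72776e+02 -5.16000e-01 -9.70000e-02  2.55000e-01  3.60000e-01
 -3.25100e+00 -3.77000e-01  2.18000e-01] [-38.1  24.2  38.4  99.3 -15.1  62.4  87.7]
```

Emit:
arm_command([
  [0, 0, 0, 0, 0, -0.025, 30],
  [0, 0, 0, 0, 0, -0.05, 30],
])

```text
time_s: 19.4
position: [0.612, 0.0407, 0.0502]
tool_rot: [-178.5, 0.0, 166.8]
force: [-0.0, -3.5, 1.2]
opening: 0.0473
finger_force: 30.0
```

```bash
python3 t1.py
```

```text
[ 1.66777e+02 -5.15000e-01 -8.50000e-02  2.93000e-01 -4.10000e-02
 -3.51700e+00  1.19100e+00  2.16000e-01] [-38.9  24.6  39.6  99.2 -15.8  62.7  82.3]
```

Emit:
arm_command([
  [0, 0, 0, 0, 0, -0.025, 30],
  [0, 0, 0, 0, 0, -0.05, 30],
])

```text
time_s: 19.6
position: [0.6119, 0.0406, 0.0502]
tool_rot: [-178.5, 0.0, 160.8]
force: [-0.5, -3.1, 2.0]
opening: 0.0479
finger_force: 30.0
```

```bash
python3 t1.py
```

```text
[ 1.60774e+02 -5.61000e-01 -1.20000e-02  2.34000e-01 -4.98000e-01
 -3.05000e+00  1.95300e+00  2.13000e-01] [-39.7  25.   40.7  99.1 -16.5  63.   76.8]
```

Emit:
arm_command([
  [0, 0, 0, 0, 0, -0.025, 30],
  [0, 0, 0, 0, 0, -0.05, 30],
])

```text
time_s: 19.8
position: [0.6118, 0.0406, 0.0502]
tool_rot: [-178.5, 0.0, 154.8]
force: [0.2, -2.9, 1.1]
opening: 0.0472
finger_force: 30.0
```

```bash
python3 t1.py
```

```text
[ 1.54774e+02 -5.71000e-01 -2.20000e-02  3.32000e-01  1.63000e-01
 -2.94800e+00  1.11300e+00  1.97000e-01] [-40.5  25.5  41.9  99.  -17.3  63.3  71.4]
```

Emit:
arm_command([
  [0, 0, 0, 0, 0, -0.025, 30],
  [0, 0, 0, 0, 0, -0.05, 30],
])

```text
time_s: 20.0
position: [0.6117, 0.0405, 0.0502]
tool_rot: [-178.5, 0.0, 148.8]
force: [-0.6, -3.8, 1.2]
opening: 0.0472
finger_force: 30.0
```

```bash
python3 t1.py
```

```text
[ 1.48779e+02 -5.84000e-01  8.10000e-02  3.72000e-01 -6.32000e-01
 -3.75300e+00  1.24700e+00  1.55000e-01] [-41.2  25.9  43.1  98.9 -18.   63.6  66.1]
```

Emit:
arm_command([
  [0, 0, 0, 0, 0, -0.025, 30],
  [0, 0, 0, 0, 0, -0.05, 30],
])

```text
time_s: 20.2
position: [0.6116, 0.0405, 0.0502]
tool_rot: [-178.5, 0.0, 142.8]
force: [-1.6, -4.2, 2.2]
opening: 0.0472
finger_force: 30.0
```

```bash
python3 t1.py
```

```text
[ 1.42785e+02 -5.81000e-01  4.40000e-02  3.68000e-01 -1.64000e+00
 -4.20100e+00  2.23000e+00  1.11000e-01] [-42.   26.4  44.2  98.8 -18.9  63.9  60.7]
```

Joint-7 effort gives a clean kink: contact at yaw ≈156.5°, now ≈12 N; another 9.5° gives 20 N.

Emit:
arm_command([
  [0, 0, 0, 0, 0, -0.025, 30],
  [0, 0, 0, 0, 0, -0.05, 30],
  [0, 0, 0, 0, 0, -0.08, 30],
])

```text
time_s: 20.5
position: [0.6114, 0.0405, 0.0502]
tool_rot: [-178.5, 0.0, 133.2]
force: [-1.9, -3.8, 2.6]
opening: 0.047
finger_force: 30.1
```

```bash
python3 t1.py
```

```text
[133.186  -0.657   0.208   0.398  -1.91   -3.811   2.611   0.192] [-43.2  27.1  46.1  98.7 -20.2  64.4  52.2]
```

Emit:
arm_command([
  [0, 0, 0, 0, 0, 0, 30],
  [0, 0, 0, 0, 0, 0, 60],
  [0, 0, 0, 0, 0, 0, 87],
  [0, 0, 0, 0, 0, 0, 87],
  [0, 0, 0, 0, 0, 0, 87],
  [0, 0, 0, 0, 0, 0, 87],
  [0, 0, 0, 0, 0, 0, 87],
  [0, 0, 0, 0, 0, 0, 87],
])

```text
time_s: 21.3
position: [0.6121, 0.0419, 0.0501]
tool_rot: [-178.6, 0.0, 133.2]
force: [0.6, -0.7, 0.0]
opening: 0.0856
finger_force: 0.0
```

```bash
python3 t1.py
```

```text
[ 1.33151e+02  6.00000e-03 -3.00000e-03 -1.00000e-02  5.55000e-01
 -7.37000e-01  3.70000e-02  3.00000e-03] [-43.2  27.1  46.1  98.6 -20.3  64.3  52.1]
```

Emit:
arm_command([
  [0, 0, 0.1, 0, 0, 0, 87],
  [0, 0, 0.25, 0, 0, 0, 87],
  [0, 0, 0.5, 0, 0, 0, 87],
  [-0.1, 0, 0.7, 0, 0, 0, 87],
  [-0.3, 0, 0.8, 0, 0, 0, 87],
  [-0.5, 0, 0.8, 0, 0, 0, 87],
  [-0.5, 0, 0.8, 0, 0, 0, 87],
  [-0.5, 0, 0.8, 0, 0, 0, 87],
])

```text
time_s: 22.1
position: [0.5119, 0.0425, 0.2106]
tool_rot: [-178.8, -0.1, 133.2]
force: [1.5, -0.4, 0.0]
opening: 0.0869
finger_force: 0.0
```

```bash
python3 loc.py; python3 -c "
from plant import ctrl
print(ctrl.finish_job())"
```

```text
tcp local -0.09797476430820161 -0.019083106870116877 0.2106398224536619 [-1.78804648e+02 -8.43400256e-02  1.33210455e+02] F [ 1.50417431 -0.41515884  0.00611988] T [ 0.03147422 -0.05625781  0.02799951]
scene [262 185  15  12  76] [269.1 192.5] local 0.002295522982326831 0.004064113470265105
side [254 191  17   2  17] [262.  191.6] local -0.140659895797105 0.1412954062083296
side [289 204  17   5  47] [297.3 206.7] local 0.0008075830669902895 0.0059724180185702315
the job is handed in; nothing more can be done
None
```

I handed the job in at about 22 s: the tan cup sits against the back stop under the foot, pressed with an estimated 20 N (worked out from knob angle and joint torque, not measured directly), and the gripper is clear; the result of the judging was not reported.

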